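# Hold the shell inlay over its recess in the lacquer tray

## Task

Take the wooden spatula that lies across the black lacquer tray and lay it in the two saddles of the raised spatula rest, then let go of it. Then take the shell inlay by its wooden handle, carry it over the racks, and hold it level about one centimetre above the surface of the tray, centred over the red recess and with its long sides along the recess's long sides, so that the fit can be checked; the inlay must never touch the tray or its board, because the lacquer is wet. Finish while still holding it there, and do not knock the racks or shift the dish, bottle, jar and polishing block.

Things in the scene. Friction and masses are not known exactly. Their poses are not given: they have to be found in the camera images.
- spatula: Light wooden lacquer spatula (60 g, give or take), lying flat and level across the tray's two long rims over the recess at the start. Origin: underside, in the middle of its length; x along it towards the blade, z up. 220 mm long: the handle runs from x = -110 to +70 mm, 18 mm wide (y) and 10 mm thick; a blade 34 mm wide and 5 mm thick runs from x = 66 to 110 mm. The underside is flat throughout. It balances within 3 mm of its origin.
- rest: Dark wooden spatula rest, fixed to the table, left or right of the tray. Origin: underside centre, z up. Base 140 mm (x) by 60 mm (y), 8 mm high, with two upright saddles at x = -40 and +40 mm, each 10 mm thick (x) and 50 mm wide (y), flat tops 45 mm above the table. The spatula lies along x, either way round, across both saddles.
- saddles (a point): Point of the rest midway between the saddles, at the height of their flat tops (45 mm above the table); x from saddle to saddle, z up. At the sides of each top, brass lugs rise 11 mm and leave a gap 32 mm wide (y from -16 to +16 mm): the spatula's handle goes in both gaps, the blade is too wide for them.
- inlay: Shell inlay (about 90 g) on its setting handle. Origin: centre of the underside; z up. Plate: 70 mm (x) by 46 mm (y), 4 mm thick, white with green and blue chips. On its middle stands a wooden handle, 34 mm (x) by 16 mm (y), from 4 to 60 mm above the underside, with a brass band at 50 mm. It stands on the cork pad at the start.
- pad: Cork pad fixed to the table, 115 mm (x) by 85 mm (y), 6 mm high, left or right of the tray (on the other side from the rest). Origin: underside centre.
- tray: Black square-cornered lacquer tray fixed on a dark board. Origin: centre of the board's underside, on the table; z up. Board 240 mm (x) by 200 mm (y), 6 mm thick; tray 200 mm (x) by 170 mm (y) outside, rims 8 mm thick with tops 36 mm above the table; the tray's inner floor surface is 13 mm above the table. In its middle is the recess.
- recess (a point): Centre of the recess in the tray's floor, at the height of the floor surface around it (13 mm above the table); x along the recess's long side. The recess is 74 mm (x) by 54 mm (y), 3 mm deep, red, with a thin brass outline.
- sample_rack: Fixed rack of upright red, black and brass lacquer samples, between the tray and one side; 240 mm (x) by 46 mm (y), 94 mm high. Origin: underside centre. An obstacle.
- jar_caddy: Fixed dark wooden caddy with four white pigment jars with coloured caps, on the tray's other side; 240 mm (x) by 46 mm (y), 82 mm high. Origin: underside centre. An obstacle.
- dish: Small black bowl, 76 mm across, 24 mm high, beyond the tray on the left; leave alone. Origin: underside centre.
- oil_bottle: Amber bottle, 44 mm across, 90 mm high, beyond the tray; leave alone. Origin: underside centre.
- powder_jar: White jar, 60 mm across, 60 mm high, beyond the tray; leave alone. Origin: underside centre.
- polish_block: Grey polishing block 70 by 45 mm, 30 mm high, beyond the tray; leave alone. Origin: underside centre.
Mind the look-alikes: they are no part of the job. What is meant by the spatula is not grey, and is the smaller of those in its own colour. There is more than one size of the rest; the one meant has the size given above.

How it is judged:
By the outcome, as a careful person would: the job done as asked, in the order asked, and still so for the second after the job is handed in, while the arm keeps its last pose, push and grip.
It also fails if it takes over 64 s, if anything falls off the work surface, if the arm or the gripper's body presses on something with over 40 N, if the wrist force passes 120 N, or if a joint passes its speed limit or range.

## Robot

A 7-joint arm with a two-finger parallel gripper is mounted at the origin on the work surface. World frame = base frame: x ahead of the robot, y to its left, z up, the work surface at z = 0. Lengths are in m, angles in rad, forces in N, time in s.
With the tool pointing down it reaches from about 0.4 to 0.85 m from the base axis. Payload 10.4 kg.
Tool frame: the origin (TCP) lies at the very end of the fingers, on their centre line; the grasp point (between the pads) lies 19 mm behind it; z points along the fingers, y is the direction in which the jaws open and shut (so a half turn about z gives the same grasp; the last joint's range is limited). The gripper opens to 85 mm and grips with 20 to 120 N. Pads are 22 mm wide; open, the fingers measure 114 mm over their backs; the gripper's body (76 mm by 85 mm) begins 54 mm behind the grasp point. The pads swing forward as they close: fully open they stand 13 mm farther back than shut.
Start: joints at [-1.151, 0.332, -0.065, 1.46, 0.022, 1.35, -0.088], TCP at [0.268, 0.565, 0.231] pointing down, gripper open.
Joint ranges: [-2.6, 2.6], [-0.5, 2.12], [-1.47, 1.34], [0.16, 2.42], [-1.27, 4.41], [0.06, 2.06], [-2.6, 2.6]. Speed limits (rad/s): [2.22, 2.22, 2.79, 2.79, 3.14, 3.14, 3.14].

## Interface

Orientations are given as a unit quaternion [x, y, z, w].
In Python, from workcell import manip gives the robot as it stands.
- The arm moves only by the tool arm_command, never from a script. Its arguments are lists of equal length, an entry for each row: "slide": the shift along the tool's x, y, z in mm, a list of three; "turn": the turn about the tool's z in degrees; "grip": the closure, from 0 (fully open) to 1 (shut). In form: {"slide": [[tx, ty, tz], ...], "turn": [turn, ...], "grip": [grip, ...]}. A call has 1 to 10 rows; each row shifts and turns the commanded pose from where the row before left it, along the tool's axes as they then stand; what a row does not reach is not made up. A row lasts 1/12 s, in which the tool goes at most 41.7 mm and 7.16 degrees, less where a joint would pass 70% of its speed; a pose out of reach is approached as far as the arm can. A call with a gripper value outside its range is refused whole. The fingers move at their own pace and stop on an object; "newtons" is the grip in N (left out, the last holds). Time passes only in rows, so rows that do not move let the fingers close. It gives the time, the measured TCP pose, the force and the opening at its end, in the units of the state.
- manip.get_obs(): the state, without advancing time (a new reading comes with each control period).
- manip.camera(name): name is "scene" or "top" or "wrist"; returns the picture (384x512x3 uint8, blue, green, red); there is no depth.
- manip.camera_info(name): a dict with "fx", "fy", "cx", "cy" (pixels), "rvec" (rotation vector, rad) and "tvec" (3), from world to camera coordinates, as OpenCV has them. Camera axes: x right, y down, z forward; pixel columns grow to the right and rows downward; lengths in m; the calibration is good to about 2 mm. A picture is of the moment at which its call begins: read the wrist's pose just before it. camera_info takes no time and is no camera call; for the wrist camera it gives the pose at the moment of the call.
- manip.hand_in(): hands the job in, once; it reports no verdict.
Trained networks look in the newest picture that a camera, given by its name, has taken for a name from the list of things; names that differ only in an ending like _2 or _b are one class to them, and where a whole thing is asked for, a point or a joint stands for the part that bears it (a point fixed in the world has none). Each returns a list of dicts, best first, with "score" (0 to 1); they miss things now and then, are a little off and sometimes report something else, mostly with a low value. They report only what shows in the picture. A call takes as long as a camera call. They do not tell look-alikes from the thing itself.
- manip.cut_out(target, camera): "pixels" (384x512 bool, what is visible of it).
- manip.tip_of(target, camera): "xyz" ([x, y, z] in m, in the coordinates of the camera as it stood for that picture, good to about 4 mm: a listed point, or the origin of a listed thing).
The state is a dict: "clock": time; "joint_pos": joint angles; "joint_velocities": joint speeds; "tau": joint torques, N m; "position": TCP position; "ee_rot": TCP orientation; "ft_force": force on the tool from outside, world axes, zero at the start; "torque": the same for the moment, N m; "grip_width": opening from 0.0 (shut) to 1.0 (fully open).
Only numpy, scipy, OpenCV 4.12 (cv2) and the standard library are available. Lean on these libraries where they do the work, as an engineer would, in place of code of your own. Each camera call takes 0.05 s, during which the arm holds its last target.

## Working session

There is one attempt and no reset: what is moved stays moved. The work goes in short steps, Python scripts to look and compute and a tool call to move; the robot and the scene stay as the last step left them, time stands still between calls to the robot, and variables do not carry over. Pictures are saved under pics/ and viewed, and the job is handed in when it is done.

Besides the shell and the picture viewer there is one more tool, called after "Emit:" in YAML: its name, and indented under it one key for each argument. arm_command: Moves the arm, as the interface text tells. Its arguments: {"type":"object","properties":{"slide":{"type":"array","items":{"type":"array","items":{"type":"number"}}},"turn":{"type":"array","items":{"type":"number"}},"grip":{"type":"array","items":{"type":"number"}},"newtons":{"type":"number"}},"required":["slide","turn","grip"]}

```bash
mkdir -p pics; ls; python3 - <<'E'
from workcell import manip
import cv2,json
o=manip.get_obs(); print(o['clock'],o['position'],o['ee_rot'],o['grip_width'])
for n in ['scene','top']:
    im=manip.camera(n); cv2.imwrite(f'pics/{n}0.png',im)
    print(n,manip.camera_info(n))
print(manip.camera_info('wrist'))
E
```

```text
pics
0.0 [0.26765002 0.56437244 0.23051075] [ 2.19599186e-01  9.75589915e-01 -7.08247249e-04 -1.20001374e-04] 1.0033478098654
scene {'fx': 415.6559289720722, 'fy': 415.6559289720722, 'cx': 257.95702183348766, 'cy': 190.36607996613074, 'rvec': array([ 2.01132217,  1.00023288, -0.47715822]), 'tvec': array([-0.24219398, -0.20316555,  1.61969651])}
top {'fx': 473.0719746304247, 'fy': 473.0719746304247, 'cx': 260.59410489690623, 'cy': 198.77780778210692, 'rvec': array([ 2.18646739, -2.17917187,  0.09812223]), 'tvec': array([-0.07593163,  0.50023917,  1.44569797])}
{'fx': 326.84276384393223, 'fy': 326.84276384393223, 'cx': 253.3130666408061, 'cy': 192.46376537746815, 'rvec': array([-2.42603085, -1.53662358, -0.23554681]), 'tvec': array([-0.62496161, -0.04017142,  0.37993433])}
```

View pics/scene0.png

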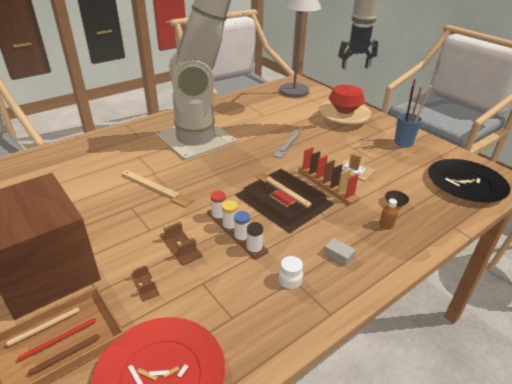

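View pics/top0.png

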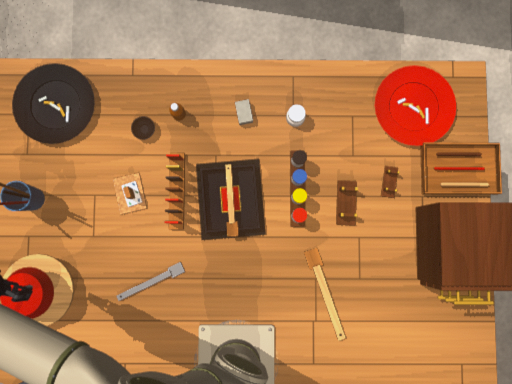

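Look-alikes: wooden spatulas at (230,200) on the tray, a larger one at (325,295), and a grey one at (150,282). Rests are at (346,202) and a smaller one at (390,180). I'm choosing (230,200) and probably (346,202), and will check both in a crop and measure them.

```bash
cat > h.py <<'E'
import numpy as np,cv2
from scipy.spatial.transform import Rotation as R
from workcell import manip
def cam(n):
    c=manip.camera_info(n); K=np.array([[c['fx'],0,c['cx']],[0,c['fy'],c['cy']],[0,0,1.]]); return K,np.array(c['rvec']),np.array(c['tvec'])
def w2p(P,C):
    K,r,t=C; return cv2.projectPoints(np.asarray(P,float).reshape(-1,1,3),r,t,K,None)[0].reshape(-1,2)
def p2w(uv,z,C):
    K,r,t=C; Rm=cv2.Rodrigues(r)[0]; uv=np.atleast_2d(uv).astype(float)
    d=np.c_[uv,np.ones(len(uv))]@np.linalg.inv(K).T@Rm; o=-Rm.T@t
    return o+d*((z-o[2])/d[:,2])[:,None]
def c2w(x,C):
    K,r,t=C; return cv2.Rodrigues(r)[0].T@(np.array(x)-t)
E
python3 - <<'E'
from h import *
im=cv2.imread('pics/top0.png')
cv2.imwrite('pics/crop0.png',cv2.resize(im[140:250,100:410],None,fx=2.5,fy=2.5,interpolation=cv2.INTER_CUBIC))
for n in ['top','scene']:
    manip.camera(n);C=cam(n)
    for t in ['spatula','rest','saddles','inlay','pad','tray','recess','sample_rack','jar_caddy']:
        try:
            s=[(round(d['score'],2),np.round(c2w(d['xyz'],C),3).tolist()) for d in manip.tip_of(t,n)]
        except Exception as e: s=e
        m=[]
        for d in manip.cut_out(t,n):
            p=d['pixels']; 
            ys,xs=np.nonzero(p); m.append((round(d['score'],2),int(xs.min()),int(xs.max()),int(ys.min()),int(ys.max()),len(xs)))
        print(n,t,s,m)
print(manip.get_obs()['clock'])
E
```

```text
top spatula [(0.98, [0.24, 0.272, -0.001]), (0.78, [0.494, 0.019, 0.035]), (0.57, [0.207, -0.277, 0.002]), (0.25, [0.725, 0.297, -0.003])] [(0.98, 118, 184, 262, 299, 513), (0.88, 305, 344, 249, 339, 867), (0.57, 225, 237, 164, 235, 506)]
top rest [(0.94, [0.493, -0.339, 0.003]), (0.58, [0.557, -0.479, 0.0])] [(0.89, 336, 357, 180, 224, 878), (0.82, 381, 398, 166, 196, 399)]
top saddles [(0.8, [0.49, -0.341, 0.043]), (0.77, [0.561, -0.48, 0.034]), (0.23, [0.496, 0.019, 0.034])] [(0.77, 336, 356, 181, 224, 838), (0.55, 381, 398, 166, 197, 421)]
top inlay [(0.57, [0.517, 0.329, 0.007])] [(0.8, 123, 140, 183, 204, 295)]
top pad [(0.84, [0.52, 0.337, 0.002])] [(0.6, 114, 145, 175, 213, 511)]
top tray [(0.94, [0.501, 0.021, 0.001]), (0.61, [0.761, -0.187, -0.001])] [(0.76, 196, 264, 159, 239, 4385)]
top recess [(0.72, [0.502, 0.018, 0.01])] [(0.67, 195, 265, 159, 239, 4443), (0.59, 336, 357, 179, 224, 876)]
top sample_rack [(0.65, [0.527, 0.189, -0.002])] [(0.66, 166, 184, 153, 229, 1152)]
top jar_caddy [(0.73, [0.537, -0.195, 0.002])] [(0.66, 289, 306, 150, 226, 1214), (0.3, 170, 185, 10
[... 369 characters left out ...]
 saddles [(0.79, [0.557, -0.482, 0.032]), (0.56, [0.491, -0.341, 0.046])] [(0.95, 132, 158, 265, 300, 579), (0.74, 235, 332, 169, 232, 3103), (0.73, 160, 199, 220, 264, 941)]
scene inlay [(0.7, [0.511, 0.326, 0.007])] [(0.64, 207, 267, 191, 259, 1865), (0.54, 342, 363, 153, 174, 291)]
scene pad [(0.54, [0.518, 0.336, -0.001])] [(0.73, 342, 373, 159, 179, 135), (0.4, 160, 201, 219, 265, 1033)]
scene tray [(0.88, [0.505, 0.022, 0.001])] [(0.59, 236, 331, 169, 231, 2920)]
scene recess [] [(0.85, 235, 332, 169, 232, 2983)]
scene sample_rack [] [(0.96, 298, 359, 147, 205, 1802), (0.4, 237, 331, 169, 231, 2956)]
scene jar_caddy [(0.92, [0.531, -0.191, -0.0])] [(0.96, 206, 267, 191, 259, 1905)]
2.0
```

View pics/crop0.png

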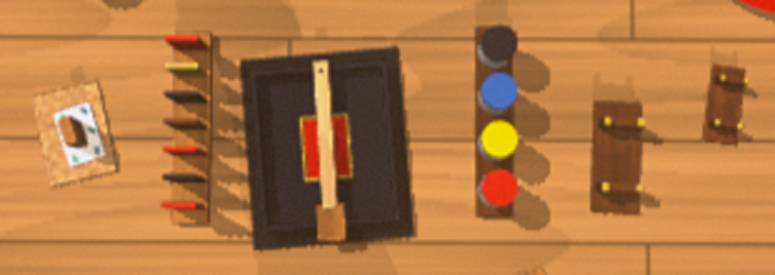

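```bash
cat >> h.py <<'E'
from scipy.optimize import minimize
def box(x0,x1,y0,y1,z0,z1): return np.array([[x,y,z] for x in(x0,x1) for y in(y0,y1) for z in(z0,z1)])
M={'spatula':[box(-.11,.07,-.009,.009,0,.01),box(.066,.11,-.017,.017,0,.005)],
'rest':[box(-.07,.07,-.03,.03,0,.008),box(-.045,-.035,-.025,.025,0,.045),box(.035,.045,-.025,.025,0,.045)],
'inlay':[box(-.035,.035,-.023,.023,0,.004),box(-.017,.017,-.008,.008,.004,.06)],
'tray':[box(-.12,.12,-.1,.1,0,.006),box(-.1,.1,-.085,.085,.006,.036)],
'pad':[box(-.0575,.0575,-.0425,.0425,0,.006)],
'sample_rack':[box(-.12,.12,-.023,.023,0,.094)]}
S=4
def render(parts,x,y,yaw,z,C):
    c,s=np.cos(yaw),np.sin(yaw);Rz=np.array([[c,-s,0],[s,c,0],[0,0,1]])
    m=np.zeros((384*S,512*S),np.uint8)
    for b in parts:
        p=w2p(b@Rz.T+[x,y,z],C)*S+(S-1)/2
        cv2.fillConvexPoly(m,cv2.convexHull(p.astype(np.float32)).astype(np.int32),1)
    return cv2.resize(m.astype(np.float32),(512,384),interpolation=cv2.INTER_AREA)
def fit(parts,z,x0,views):
    def f(q): return sum(np.abs(render(parts,q[0]/100,q[1]/100,q[2]/10,z,C)-m).sum() for C,m in views)
    q0=np.array([x0[0]*100,x0[1]*100,x0[2]*10]);best=None
    for k in range(3):
        sim=np.vstack([q0]+[q0+d for d in np.diag([.6,.6,1.])*(1,-1,.5)[k]])
        r=minimize(f,q0,method='Nelder-Mead',options=dict(initial_simplex=sim,xatol=.005,fatol=.1)); q0=r.x
    return q0/[100,100,10],r.fun/sum(m.sum() for _,m in views)
E
python3 - <<'E'
from h import *
tgt={'spatula':(.036,.495,.019,np.pi),'rest':(0,.491,-.34,0),'inlay':(.006,.514,.328,.15),'tray':(0,.502,.02,0),'pad':(0,.519,.337,.15)}
for n in ['top','scene']:
    manip.camera(n)
    globals()['C'+n]=cam(n)
    for t in tgt:
        z,x,y,a=tgt[t]
        C=cam(n); e=render(M[t],x,y,a,z,C)
        best=None
        for d in manip.cut_out(t,n):
            m=d['pixels'].astype(np.float32)
            iou=np.minimum(m,e).sum()/np.maximum(m,e).sum()
            if best is None or iou>best[0]: best=(iou,m)
        tgt.setdefault(t); globals().setdefault('V',{}).setdefault(t,[])
        if best and best[0]>.3: V[t].append((C,best[1]))
for t in tgt:
    z,x,y,a=tgt[t]
    for lab,v in (('both',V[t]),)+tuple((str(i),[q]) for i,q in enumerate(V[t])):
        for da in ((0,) if t!='inlay' else (0,.2)):
            q,e=fit(M[t],z,(x,y,a+da),v); print(t,lab,np.round(q,4),round(np.degrees(q[2]),1),round(e,3))
E
```

```text
spatula both [0.496  0.018  3.2092] 183.9 0.159
spatula 0 [0.4957 0.0188 3.2168] 184.3 0.173
spatula 1 [0.4951 0.0176 3.2092] 183.9 0.122
rest both [ 0.4903 -0.343  -0.0619] -3.5 0.07
rest 0 [ 0.4903 -0.343  -0.0619] -3.5 0.07
inlay both [0.5168 0.3297 0.3313] 19.0 0.151
inlay both [0.5163 0.3297 0.3297] 18.9 0.15
inlay 0 [0.5188 0.3309 0.3774] 21.6 0.155
inlay 0 [0.5181 0.3309 0.3795] 21.7 0.154
inlay 1 [0.516  0.3292 0.2829] 16.2 0.109
inlay 1 [0.5163 0.3278 0.3308] 19.0 0.107
tray both [0.502  0.0205 0.082 ] 4.7 0.145
tray 0 [0.5021 0.021  0.0826] 4.7 0.13
tray 1 [0.5018 0.0203 0.0839] 4.8 0.165
pad both [0.5185 0.3373 0.2311] 13.2 0.555
pad 0 [0.5185 0.3373 0.2311] 13.2 0.555
```

Emit:
arm_command:
  slide:
    - [-11,-10,0]
    - [-22,-20,0]
    - [-22,-20,0]
    - [-22,-20,0]
    - [-22,-20,0]
    - [-22,-20,0]
    - [-22,-20,0]
    - [-22,-20,0]
    - [-22,-20,0]
    - [-22,-20,0]
  turn: [0,0,0,0,0,0,0,0,0,0]
  grip: [0,0,0,0,0,0,0,0,0,0]

```text
clock: 3.43
position: [0.3756, 0.3021, 0.2315]
ee_rot: [0.22, 0.976, 0.0, 0.0]
ft_force: [1.8, 0.5, -0.3]
grip_width: 0.995
```

Emit:
arm_command:
  slide:
    - [-22,-20,0]
    - [-22,-20,0]
    - [-22,-20,0]
    - [-22,-20,0]
    - [-22,-20,0]
    - [-22,-20,0]
    - [-22,-20,0]
    - [-22,-20,0]
    - [-22,-20,0]
    - [-11,-10,0]
  turn: [0,0,0,0,0,0,0,0,0,0]
  grip: [0,0,0,0,0,0,0,0,0,0]

```text
clock: 4.27
position: [0.4836, 0.0386, 0.2316]
ee_rot: [0.221, 0.975, -0.0, 0.001]
ft_force: [0.2, 0.0, -0.1]
grip_width: 0.998
```

Emit:
arm_command:
  slide:
    - [0,0,0]
    - [0,0,0]
    - [0,0,0]
    - [0,0,0]
    - [0,0,0]
    - [0,0,0]
    - [0,0,0]
    - [0,0,0]
  turn: [-3,-6,-6,-6,-6,-2,0,0]
  grip: [0.3,0.3,0.3,0.3,0.3,0.3,0.3,0.3]

```text
clock: 4.93
position: [0.4827, 0.0423, 0.2314]
ee_rot: [-0.031, 1.0, 0.0, 0.0]
ft_force: [-0.2, -0.7, 0.5]
grip_width: 0.702
```

```bash
python3 - <<'E'
from h import *
o=manip.get_obs(); print(o['clock'],o['position'],o['ee_rot'],o['grip_width'],o['joint_pos'])
im=manip.camera('wrist'); cv2.imwrite('pics/w1.png',im)
E
```

```text
4.9333 [0.48267434 0.04228607 0.23140065] [-3.08429960e-02  9.99524230e-01  9.97912803e-05  1.12292423e-04] 0.7016687315239116 [-0.57500082  0.00540893  0.39829377  1.83924246 -0.00235011  1.29711415
  1.45641446]
```

View pics/w1.png

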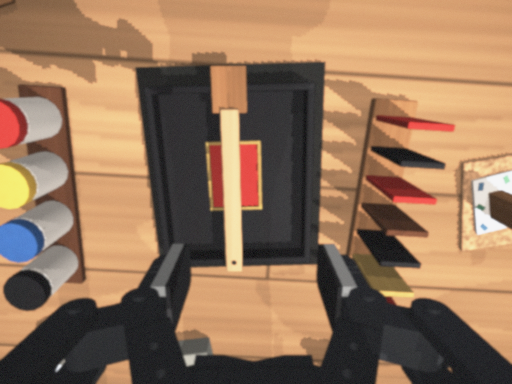

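```bash
python3 - <<'E'
from h import *
im=manip.camera('wrist'); C=cam('wrist')
print(c2w([0,0,0],C))
m=None
for d in manip.cut_out('spatula','wrist'):
    p=d['pixels'];ys,xs=np.nonzero(p);print(d['score'],xs.min(),xs.max(),ys.min(),ys.max(),len(xs))
    if 180<xs.min() and xs.max()<280: m=p.astype(np.float32)
if m is not None: print('spat',fit(M['spatula'],.036,(.496,.018,3.2),[(C,m)]))
hsv=cv2.cvtColor(im,cv2.COLOR_BGR2HSV)
sub=np.zeros((384,512),bool);sub[110:240,170:300]=1
red=sub&((hsv[...,0]<8)|(hsv[...,0]>172))&(hsv[...,1]>150)&(hsv[...,2]>70)
P=np.argwhere(red)[:,::-1].astype(np.float32)
W=p2w(P,.010,C)[:,:2]
r=cv2.minAreaRect((W*1000).astype(np.float32));print('recess',r)
for x in manip.tip_of('recess','wrist')+manip.tip_of('spatula','wrist')+manip.tip_of('rest','wrist'): print(x['score'],c2w(x['xyz'],C))
v=cv2.resize(im[50:290,130:340],None,fx=3,fy=3,interpolation=cv2.INTER_CUBIC)
v=cv2.resize(v,(525,600));cv2.imwrite('pics/w1c.png',v)
E
```

```text
[0.40590782 0.03798426 0.37387586]
0.94 211 247 65 271 4396
0.48 0 14 0 7 88
spat (array([0.49610155, 0.02082848, 3.21516213]), np.float64(0.03932552320291174))
recess ((502.60321044921875, 22.143218994140625), (72.4697036743164, 52.55833435058594), 5.200160026550293)
0.68 [0.50083831 0.02261049 0.01493213]
0.71 [0.49265312 0.02229648 0.03447091]
```

View pics/w1c.png

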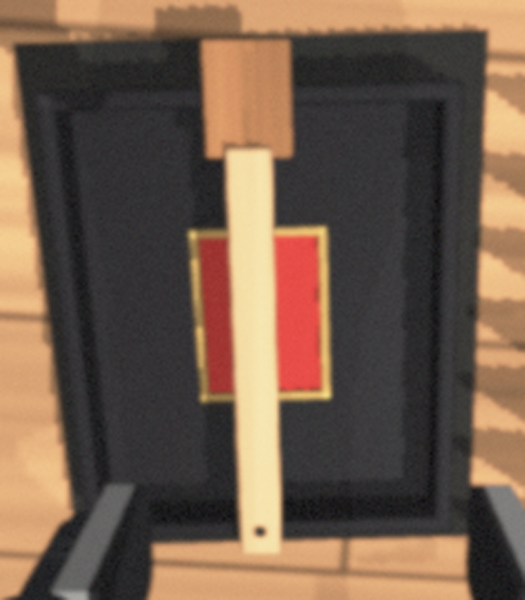

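Emit:
arm_command:
  slide:
    - [-3,-6,0]
    - [-6,-12,5]
    - [-2.6,-5.2,15]
    - [0,0,25]
    - [0,0,30]
    - [0,0,30]
    - [0,0,25]
    - [0,0,15]
    - [0,0,5]
    - [0,0,0]
  turn: [-0.7,0,0,0,0,0,0,0,0,0]
  grip: [0.4,0.4,0.4,0.4,0.4,0.4,0.4,0.4,0.4,0.4]

```text
clock: 6.07
position: [0.4952, 0.0199, 0.0804]
ee_rot: [-0.038, 0.999, -0.0, -0.001]
ft_force: [0.3, 0.3, 0.9]
grip_width: 0.601
```

```bash
python3 - <<'E'
from h import *
o=manip.get_obs(); print(o['clock'],o['position'],o['ee_rot'],o['grip_width'])
im=manip.camera('wrist'); cv2.imwrite('pics/w2.png',im)
E
```

```text
6.0667 [0.49521132 0.01988205 0.08039221] [-3.76819002e-02  9.99289199e-01 -2.83715935e-04 -1.04455629e-03] 0.6014176967725278
```

View pics/w2.png

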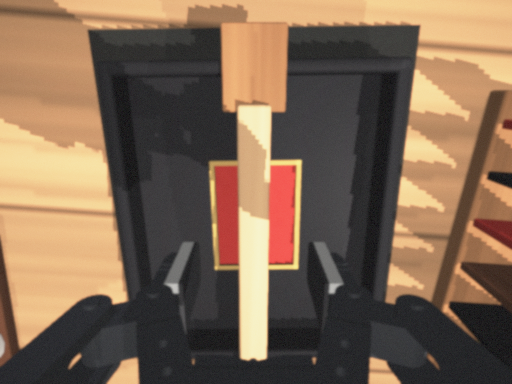

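The spatula (column ~254) is centred between the fingertips (190 and 318), so I'm descending.

Emit:
arm_command:
  slide:
    - [0,0,8]
    - [0,0,15]
    - [0,0,15]
    - [0,0,12]
    - [0,0,6]
    - [0,0,0]
    - [0,0,0]
  turn: [0,0,0,0,0,0,0]
  grip: [0.4,0.4,0.4,0.4,0.4,0.4,0.4]

```text
clock: 6.7
position: [0.4964, 0.02, 0.0259]
ee_rot: [-0.038, 0.999, 0.0, 0.0]
ft_force: [0.3, -1.1, 0.6]
grip_width: 0.602
```

Emit:
arm_command:
  slide:
    - [0,0,0]
    - [0,0,0]
    - [0,0,0]
    - [0,0,0]
    - [0,0,0]
    - [0,0,0]
    - [0,0,0]
    - [0,0,0]
  turn: [0,0,0,0,0,0,0,0]
  grip: [0.6,0.75,0.9,0.9,0.9,0.9,0.9,0.9]
  newtons: 30

```text
clock: 7.37
position: [0.4965, 0.0202, 0.0261]
ee_rot: [-0.038, 0.999, 0.0, 0.001]
ft_force: [-2.0, -0.4, 6.5]
grip_width: 0.2
```

Emit:
arm_command:
  slide:
    - [0,0,-3]
    - [0,0,-8]
    - [0,0,-15]
    - [0,0,-22]
    - [0,0,-25]
    - [0,0,-25]
    - [0,0,-22]
    - [0,0,-15]
    - [0,0,-8]
    - [0,0,-3]
  turn: [0,0,0,0,0,0,0,0,0,0]
  grip: [0.9,0.9,0.9,0.9,0.9,0.9,0.9,0.9,0.9,0.9]

```text
clock: 8.2
position: [0.4964, 0.02, 0.1728]
ee_rot: [-0.038, 0.999, 0.0, 0.001]
ft_force: [0.1, 0.8, -1.4]
grip_width: 0.205
```

```bash
python3 - <<'E'
from h import *
o=manip.get_obs(); print(o['clock'],o['position'],o['ee_rot'],o['grip_width'],o['ft_force'])
im=manip.camera('wrist'); cv2.imwrite('pics/w3.png',im)
E
```

```text
8.2 [0.49642806 0.02004619 0.17281551] [-3.77290045e-02  9.99287365e-01  3.59955608e-04  1.07493540e-03] 0.20450443546523173 [ 0.11683414  0.7645538  -1.35478634]
```

View pics/w3.png

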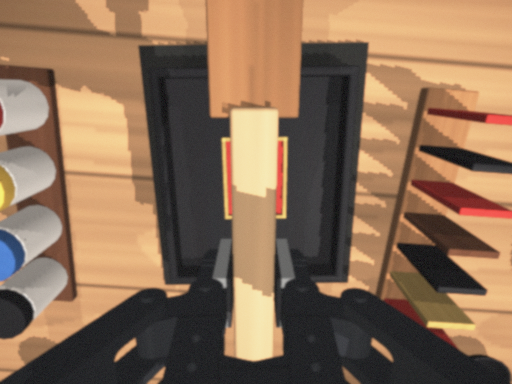

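Emit:
arm_command:
  slide:
    - [1,-11,-5]
    - [2,-22,-10]
    - [2.8,-30,-10]
    - [2.8,-30,-5]
    - [2.8,-30,0]
    - [2.8,-30,0]
    - [2.8,-30,0]
    - [2.8,-30,0]
    - [2.8,-30,0]
    - [2.8,-30,0]
  turn: [0,0,0,0,0,0,0,0,0,0]
  grip: [0.9,0.9,0.9,0.9,0.9,0.9,0.9,0.9,0.9,0.9]

```text
clock: 9.08
position: [0.4899, -0.2563, 0.2004]
ee_rot: [-0.038, 0.999, 0.0, -0.001]
ft_force: [-0.1, -0.8, -0.8]
grip_width: 0.201
```

Emit:
arm_command:
  slide:
    - [2.8,-30,0]
    - [2.8,-30,0]
    - [1.5,-20,0]
    - [0.7,-8.5,0]
    - [0,0,0]
    - [0,0,0]
    - [0,0,0]
    - [0,0,0]
  turn: [0,0,0,0,3,3,1.7,0]
  grip: [0.9,0.9,0.9,0.9,0.9,0.9,0.9,0.9]

```text
clock: 9.75
position: [0.4896, -0.3426, 0.2005]
ee_rot: [0.03, 1.0, 0.0, -0.001]
ft_force: [0.6, 0.3, -1.2]
grip_width: 0.203
```

```bash
python3 - <<'E'
from h import *
o=manip.get_obs(); print(o['clock'],o['position'],o['ee_rot'],o['grip_width'],o['ft_force'])
im=manip.camera('wrist'); cv2.imwrite('pics/w4.png',im); C=cam('wrist')
for d in manip.cut_out('rest','wrist'):
    p=d['pixels'];ys,xs=np.nonzero(p);print(d['score'],xs.min(),xs.max(),ys.min(),ys.max(),len(xs))
for t in('rest','saddles'):
  for x in manip.tip_of(t,'wrist'): print(t,x['score'],c2w(x['xyz'],C))
im=manip.camera('scene'); cv2.imwrite('pics/s4.png',im)
im=manip.camera('top'); cv2.imwrite('pics/t4.png',im[120:280,200:430]); 
E
```

```text
9.75 [ 0.48962713 -0.34255555  0.20046992] [ 2.99881181e-02  9.99549897e-01  3.50696120e-04 -7.69598862e-04] 0.20338052216571206 [ 0.58323556  0.2739846  -1.24118018]
0.96 108 156 190 274 3342
0.95 224 283 118 228 1124
rest 0.9 [ 0.55799733 -0.48150824  0.00122972]
```

View pics/w4.png

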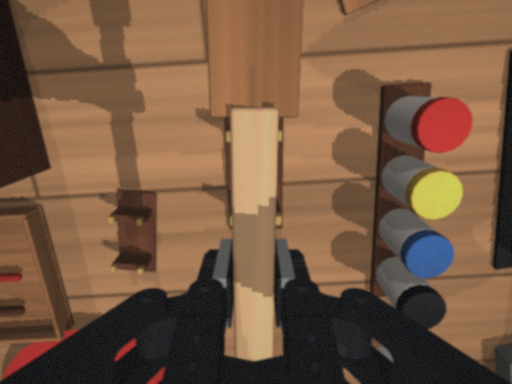

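View pics/s4.png

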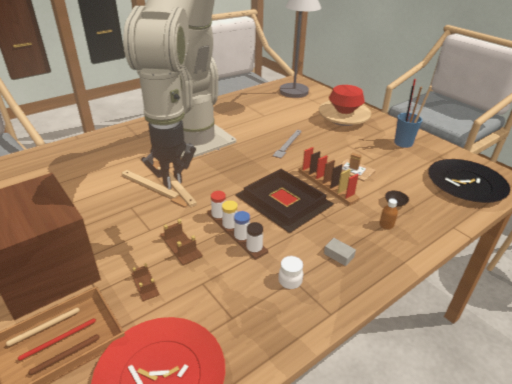

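```bash
python3 - <<'E'
from h import *
im=cv2.imread('pics/w4.png'); C=cam('wrist')
h=cv2.cvtColor(im,cv2.COLOR_BGR2HSV)
cv2.imwrite('pics/w4c.png',cv2.resize(im[100:250,190:320],None,fx=4,fy=4,interpolation=cv2.INTER_CUBIC))
print(p2w([[254.5,135],[254,219.5]],.056,C))
q=.4903,-.343;a=-.0619
Rz=R.from_euler('z',a).as_matrix()
L=[[sx*.04,sy*.019,.056] for sx in(1,-1) for sy in(1,-1)]
print(w2p(np.array(L)@Rz.T+[*q,0],C))
print(w2p(box(-.07,.07,-.03,.03,.008,.008)[::2]@Rz.T+[*q,0],C))
E
```

```text
[[ 0.45173671 -0.33902683  0.056     ]
 [ 0.53120722 -0.34395641  0.056     ]]
[[272.39312303 218.71221559]
 [232.28696889 218.53276047]
 [274.44785633 133.63955016]
 [230.94771067 133.4286937 ]]
[[222.48208316  96.37782639]
 [283.3438281   96.6827052 ]
 [225.45554149 227.21340819]
 [279.25706396 227.45209037]]
```

View pics/w4c.png

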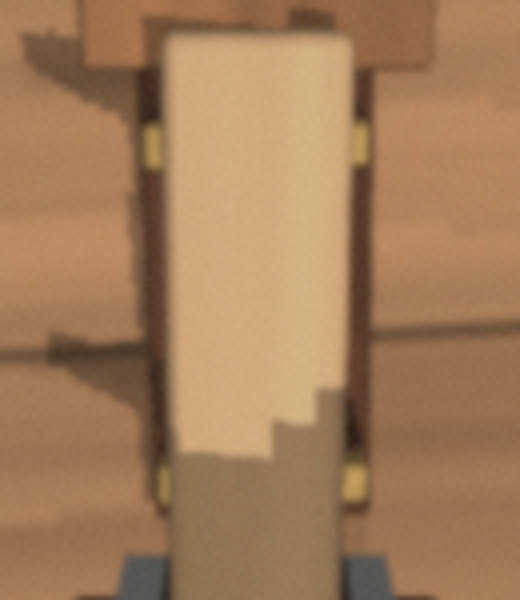

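Emit:
arm_command:
  slide:
    - [-1,0.6,5]
    - [0,0,13]
    - [0,0,20]
    - [0,0,22]
    - [0,0,22]
    - [0,0,20]
    - [0,0,15]
    - [0,0,10]
    - [0,0,5]
    - [0,0,0]
  turn: [-0.4,0,0,0,0,0,0,0,0,0]
  grip: [0.9,0.9,0.9,0.9,0.9,0.9,0.9,0.9,0.9,0.9]

```text
clock: 10.88
position: [0.4905, -0.3421, 0.068]
ee_rot: [0.026, 1.0, 0.0, -0.001]
ft_force: [0.4, 0.4, -0.1]
grip_width: 0.204
```

```bash
python3 - <<'E'
from h import *
o=manip.get_obs(); print(o['clock'],o['position'],o['ee_rot'],o['grip_width'],o['ft_force'])
im=manip.camera('wrist'); cv2.imwrite('pics/w5.png',im); C=cam('wrist')
im=manip.camera('scene'); cv2.imwrite('pics/s5.png',cv2.resize(im[130:290,100:260],None,fx=3.5,fy=3.5,interpolation=cv2.INTER_CUBIC))
E
```

```text
10.8833 [ 0.49053285 -0.34207406  0.0680023 ] [ 2.58955927e-02  9.99664239e-01  3.42851969e-04 -8.42461043e-04] 0.204381704022004 [ 0.36741348  0.39269213 -0.14421441]
```

View pics/w5.png

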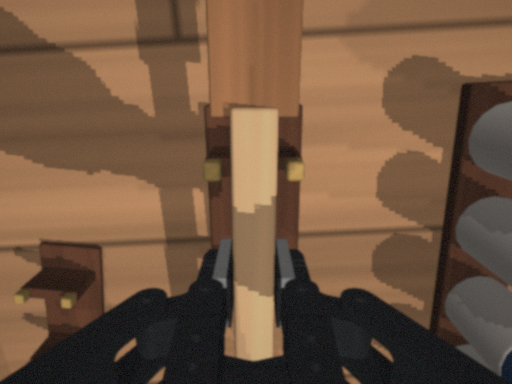

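View pics/s5.png

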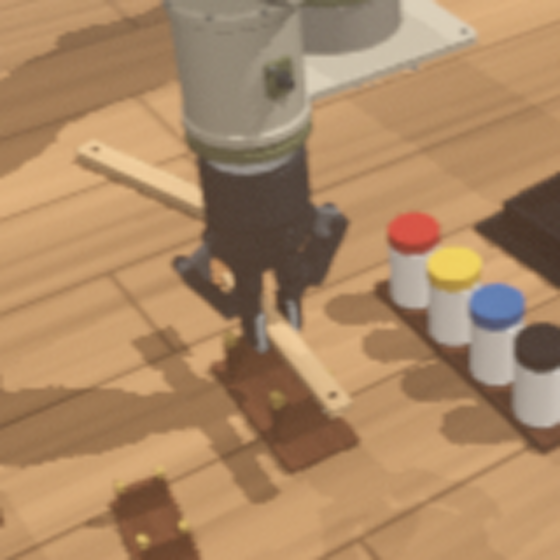

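Lugs at (213,170) and (295,170) have a gap middle at 254, and the spatula middle is also at 254. Lowering now.

Emit:
arm_command:
  slide:
    - [0,0,6]
    - [0,0,8]
    - [0,0,8]
    - [0,0,5]
    - [0,0,3]
    - [0,0,2]
    - [0,0,0.5]
    - [0,0,0]
  turn: [0,0,0,0,0,0,0,0]
  grip: [0.9,0.9,0.9,0.9,0.9,0.9,0.9,0.9]

```text
clock: 11.65
position: [0.4911, -0.3425, 0.0367]
ee_rot: [0.026, 1.0, 0.0, -0.0]
ft_force: [-0.2, -0.4, -1.9]
grip_width: 0.203
```

Emit:
arm_command:
  slide:
    - [0,0,1]
    - [0,0,0.5]
    - [0,0,0]
    - [0,0,0]
  turn: [0,0,0,0]
  grip: [0.9,0.9,0.9,0.9]

```text
clock: 11.98
position: [0.4912, -0.3424, 0.0354]
ee_rot: [0.026, 1.0, 0.0, 0.0]
ft_force: [0.9, 0.1, -0.7]
grip_width: 0.201
```

```bash
python3 - <<'E'
from h import *
o=manip.get_obs(); print(o['clock'],o['position'],o['ee_rot'],o['grip_width'],o['ft_force'],o['torque'])
im=manip.camera('wrist'); cv2.imwrite('pics/w6.png',im); C=cam('wrist')
im=manip.camera('scene'); cv2.imwrite('pics/s6.png',cv2.resize(im[170:290,120:240],None,fx=4,fy=4,interpolation=cv2.INTER_CUBIC))
E
```

```text
11.9833 [ 0.49120063 -0.34241139  0.03535945] [2.58587385e-02 9.99665604e-01 2.46028945e-05 7.72308526e-05] 0.2005072282581009 [ 0.86030929  0.11942525 -0.69116312] [ 0.0931093  -0.00661865  0.0010804 ]
```

View pics/s6.png

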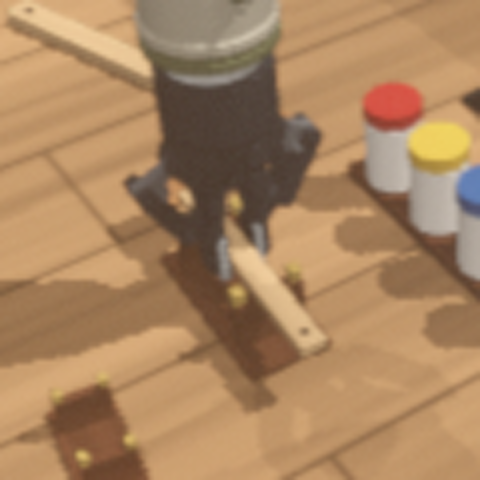

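Emit:
arm_command:
  slide:
    - [0,0,0.7]
    - [0,0,0.5]
    - [0,0,0]
  turn: [0,0,0]
  grip: [0.9,0.9,0.9]

```text
clock: 12.33
position: [0.4912, -0.3425, 0.0351]
ee_rot: [0.026, 1.0, 0.0, 0.0]
ft_force: [-4.2, 4.4, 11.0]
grip_width: 0.202
```

Contact (11 N, about where predicted). Opening partway, then fully clear.

Emit:
arm_command:
  slide:
    - [0,0,-0.5]
    - [0,0,0]
    - [0,0,0]
    - [0,0,0]
    - [0,0,0]
    - [0,0,0]
  turn: [0,0,0,0,0,0]
  grip: [0.8,0.7,0.6,0.5,0.4,0.4]

```text
clock: 12.83
position: [0.4911, -0.3424, 0.0344]
ee_rot: [0.026, 1.0, 0.0, -0.0]
ft_force: [-0.5, -0.3, -0.3]
grip_width: 0.6
```

Emit:
arm_command:
  slide:
    - [0,0,-3]
    - [0,0,-8]
    - [0,0,-15]
    - [0,0,-22]
    - [0,0,-25]
    - [0,0,-25]
    - [0,0,-25]
    - [0,0,-22]
    - [0,0,-12]
    - [0,0,-5]
  turn: [0,0,0,0,0,0,0,0,0,0]
  grip: [0.4,0.4,0.4,0.4,0.4,0.4,0.4,0.4,0.4,0.4]

```text
clock: 13.67
position: [0.4917, -0.343, 0.1989]
ee_rot: [0.026, 1.0, -0.0, 0.002]
ft_force: [-0.3, -0.1, -0.6]
grip_width: 0.598
```

```bash
python3 - <<'E'
from h import *
o=manip.get_obs(); print(o['clock'],o['position'],o['ee_rot'],o['grip_width'],o['ft_force'])
im=manip.camera('wrist'); cv2.imwrite('pics/w7.png',im); C=cam('wrist')
for d in manip.cut_out('spatula','wrist'):
    p=d['pixels'];ys,xs=np.nonzero(p);print(d['score'],xs.min(),xs.max(),ys.min(),ys.max(),len(xs))
    if abs(xs.mean()-254)<30: print(fit(M['spatula'],.045,(.491,-.342,3.09),[(C,p.astype(np.float32))]))
im=manip.camera('scene'); cv2.imwrite('pics/s7.png',cv2.resize(im[170:290,120:240],None,fx=4,fy=4,interpolation=cv2.INTER_CUBIC))
E
```

```text
13.6667 [ 0.49174796 -0.34301859  0.19893667] [ 2.59873049e-02  9.99661012e-01 -4.95406247e-04  1.50846442e-03] 0.5982910155733117 [-0.3134973  -0.07048552 -0.622284  ]
0.89 234 275 45 282 5865
(array([ 0.49088301, -0.34138763,  3.08928372]), np.float64(0.03072250639386189))
0.62 344 372 0 11 205
```

View pics/w7.png

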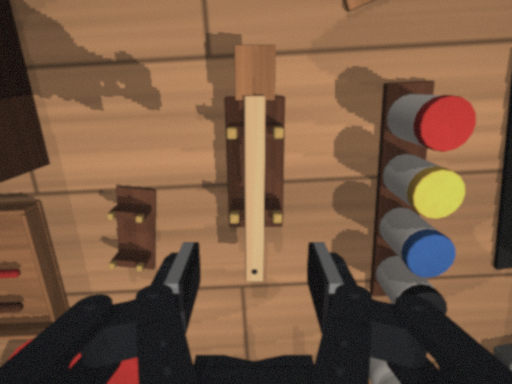

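View pics/s7.png

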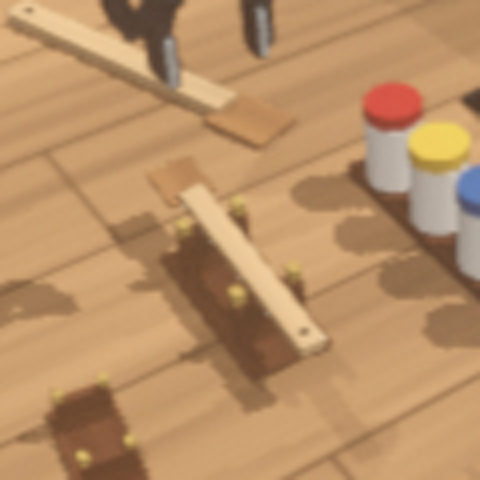

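The spatula lies in both saddles, with the blade beyond the near saddle. Next, the inlay.

Emit:
arm_command:
  slide:
    - [1,12,0]
    - [2,24,0]
    - [2,36,0]
    - [2,36,0]
    - [2,36,0]
    - [2,36,0]
    - [2,36,0]
    - [2,36,0]
    - [2,36,0]
    - [2,36,0]
  turn: [0,0,0,0,0,0,0,0,0,0]
  grip: [0.4,0.4,0.4,0.4,0.4,0.4,0.4,0.4,0.4,0.4]

```text
clock: 14.65
position: [0.4876, -0.0154, 0.1955]
ee_rot: [0.025, 1.0, -0.0, -0.001]
ft_force: [0.6, -0.5, 0.4]
grip_width: 0.598
```

Emit:
arm_command:
  slide:
    - [2,36,0]
    - [2,36,0]
    - [2,36,0]
    - [2,36,0]
    - [2,36,0]
    - [2,36,0]
    - [2,36,0]
    - [2,36,0]
    - [1,24,0]
    - [1,12,0]
  turn: [0,0,0,0,0,0,0,0,0,0]
  grip: [0.4,0.4,0.4,0.4,0.4,0.4,0.4,0.4,0.4,0.4]

```text
clock: 15.48
position: [0.4853, 0.3108, 0.1948]
ee_rot: [0.023, 1.0, -0.0, -0.001]
ft_force: [0.3, 0.5, -0.8]
grip_width: 0.6
```

Emit:
arm_command:
  slide:
    - [0,0,0]
    - [0,0,0]
    - [0,0,0]
    - [0,0,0]
    - [0,0,0]
    - [0,0,0]
    - [0,0,0]
  turn: [-2,-5,-6,-5,-2,0,0]
  grip: [0.4,0.4,0.4,0.4,0.4,0.4,0.4]

```text
clock: 16.07
position: [0.4873, 0.306, 0.1959]
ee_rot: [-0.147, 0.989, -0.0, -0.0]
ft_force: [-0.0, 0.7, 0.2]
grip_width: 0.603
```

```bash
python3 - <<'E'
from h import *
o=manip.get_obs(); print(o['clock'],o['position'],o['ee_rot'],o['grip_width'],o['joint_pos'])
im=manip.camera('wrist'); cv2.imwrite('pics/w8.png',im); C=cam('wrist')
for t,z,g in(('inlay',.006,(.516,.33,.33)),('pad',0,(.518,.337,.23))):
  for d in manip.cut_out(t,'wrist'):
    p=d['pixels'];ys,xs=np.nonzero(p);print(t,d['score'],xs.min(),xs.max(),ys.min(),ys.max(),len(xs))
    if d['score']>.4 and t=='inlay': print(fit(M[t],z,g,[(C,p.astype(np.float32))]))
E
```

```text
16.0667 [0.48731605 0.30595375 0.19590869] [-1.47083093e-01  9.89123939e-01 -3.89693223e-04 -4.95601926e-04] 0.6031026834190995 [-0.8437528   0.24427773  0.23945181  1.65734961 -0.0602447   1.24845523
  1.2740576 ]
inlay 0.66 245 289 167 236 2845
(array([0.51735364, 0.33113222, 0.34332403]), np.float64(0.03868629173989455))
pad 0.64 233 318 147 250 5044
```

View pics/w8.png

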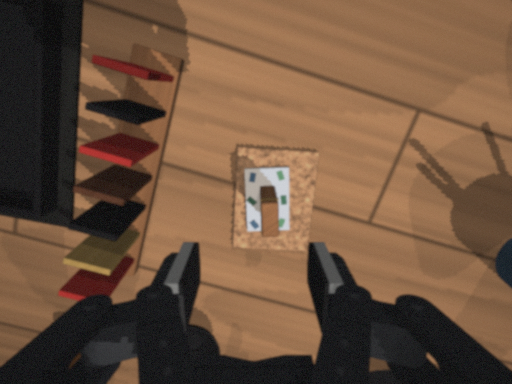

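Emit:
arm_command:
  slide:
    - [0,0,0]
    - [-8,3,0]
    - [-16,6,5]
    - [-12.8,4.6,12]
    - [0,0,20]
    - [0,0,24]
    - [0,0,22]
    - [0,0,12]
    - [0,0,5]
    - [0,0,0]
  turn: [-2.8,0,0,0,0,0,0,0,0,0]
  grip: [0.4,0.4,0.4,0.4,0.4,0.4,0.4,0.4,0.4,0.4]

```text
clock: 17.05
position: [0.5175, 0.3318, 0.0958]
ee_rot: [-0.172, 0.985, -0.0, -0.001]
ft_force: [-0.1, 0.2, 0.8]
grip_width: 0.599
```

```bash
python3 - <<'E'
from h import *
o=manip.get_obs(); print(o['clock'],o['position'],o['ee_rot'],o['grip_width'])
im=manip.camera('wrist'); cv2.imwrite('pics/w9.png',im); C=cam('wrist')
for d in manip.cut_out('inlay','wrist'):
    p=d['pixels'];ys,xs=np.nonzero(p);print(d['score'],xs.min(),xs.max(),ys.min(),ys.max(),len(xs))
    if d['score']>.4: print(fit(M['inlay'],.006,(.517,.331,.34),[(C,p.astype(np.float32))]))
E
```

```text
17.05 [0.51753034 0.33182047 0.0957672 ] [-1.71857042e-01  9.85121614e-01 -3.68578615e-04 -6.52944268e-04] 0.5986281663651528
0.87 220 284 149 253 6015
(array([0.51810003, 0.3313879 , 0.33028115]), np.float64(0.020885286783042394))
```

View pics/w9.png

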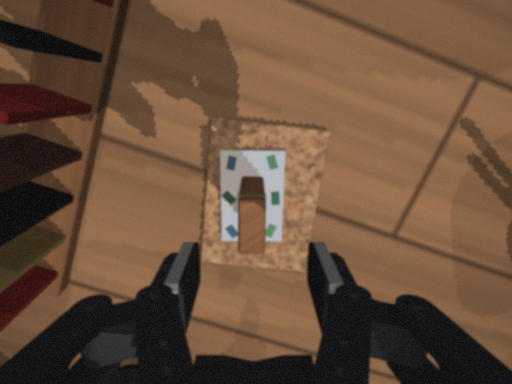

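Emit:
arm_command:
  slide:
    - [0,-0.5,6]
    - [0,0,14]
    - [0,0,17]
    - [0,0,15]
    - [0,0,12]
    - [0,0,7]
    - [0,0,3]
    - [0,0,0]
    - [0,0,0]
  turn: [0.8,0,0,0,0,0,0,0,0]
  grip: [0.4,0.4,0.4,0.4,0.4,0.4,0.4,0.4,0.4]

```text
clock: 17.9
position: [0.5184, 0.3317, 0.0233]
ee_rot: [-0.165, 0.986, 0.0, 0.0]
ft_force: [-0.0, 0.2, 0.7]
grip_width: 0.597
```

Emit:
arm_command:
  slide:
    - [0,0,0]
    - [0,0,0]
    - [0,0,0]
    - [0,0,0]
    - [0,0,0]
    - [0,0,0]
    - [0,0,0]
    - [0,0,0]
    - [0,0,0]
  turn: [0,0,0,0,0,0,0,0,0]
  grip: [0.55,0.7,0.8,0.9,0.95,0.95,0.95,0.95,0.95]
  newtons: 45

```text
clock: 18.65
position: [0.5183, 0.3317, 0.0232]
ee_rot: [-0.165, 0.986, 0.0, 0.0]
ft_force: [-0.4, -1.0, 6.4]
grip_width: 0.18
```

Emit:
arm_command:
  slide:
    - [0,0,-3]
    - [0,0,-8]
    - [0,0,-14]
    - [0,0,-20]
    - [0,0,-24]
    - [0,0,-24]
    - [0,0,-22]
    - [0,0,-14]
    - [0,0,-6]
    - [0,0,0]
  turn: [0,0,0,0,0,0,0,0,0,0]
  grip: [0.95,0.95,0.95,0.95,0.95,0.95,0.95,0.95,0.95,0.95]

```text
clock: 19.48
position: [0.5185, 0.3318, 0.1593]
ee_rot: [-0.165, 0.986, 0.001, 0.001]
ft_force: [0.2, 0.5, -1.4]
grip_width: 0.181
```

```bash
python3 - <<'E'
from h import *
o=manip.get_obs(); print(o['clock'],o['position'],o['ee_rot'],o['grip_width'],o['ft_force'])
im=manip.camera('wrist'); cv2.imwrite('pics/w10.png',im); C=cam('wrist')
for d in manip.cut_out('inlay','wrist'):
    p=d['pixels'];ys,xs=np.nonzero(p);print(d['score'],xs.min(),xs.max(),ys.min(),ys.max(),len(xs))
E
```

```text
19.4833 [0.51847828 0.33177178 0.15927382] [-1.65268953e-01  9.86247707e-01  6.73348733e-04  1.08604575e-03] 0.18097448494954443 [ 0.15072152  0.54443599 -1.37544101]
0.7 207 300 173 344 10678
```

View pics/w10.png

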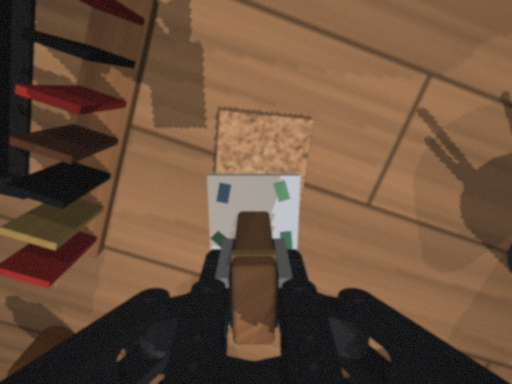

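Emit:
arm_command:
  slide:
    - [4,-10,0]
    - [7,-18,0]
    - [10,-24,0]
    - [10,-25,0]
    - [10,-25,0]
    - [10,-25,0]
    - [10,-25,0]
    - [10,-25,0]
    - [10,-25,0]
    - [10,-25,0]
  turn: [0,0,0,0,0,0,0,0,0,0]
  grip: [0.95,0.95,0.95,0.95,0.95,0.95,0.95,0.95,0.95,0.95]

```text
clock: 20.42
position: [0.5047, 0.0849, 0.1565]
ee_rot: [-0.165, 0.986, -0.0, -0.001]
ft_force: [1.1, 0.2, -0.8]
grip_width: 0.182
```

Emit:
arm_command:
  slide:
    - [10,-25,0]
    - [8,-20,0]
    - [5,-11,0]
    - [2.3,-5,0]
    - [0,0,0]
    - [0,0,0]
    - [0,0,0]
    - [0,0,0]
    - [0,0,0]
  turn: [0,0,0,0,3,5,4,2,0]
  grip: [0.95,0.95,0.95,0.95,0.95,0.95,0.95,0.95,0.95]

```text
clock: 21.17
position: [0.5016, 0.0223, 0.1571]
ee_rot: [-0.044, 0.999, 0.0, -0.0]
ft_force: [-0.8, 0.3, -1.2]
grip_width: 0.181
```

```bash
python3 - <<'E'
from h import *
o=manip.get_obs(); print(o['clock'],o['position'],o['ee_rot'],o['grip_width'],o['ft_force'])
im=manip.camera('wrist'); cv2.imwrite('pics/w11.png',im); C=cam('wrist')
p=o['position'];Rt=R.from_quat(o['ee_rot']).as_matrix()
# corners of plate in tool frame: inlay x along -tool x? plate front edge visible
for s in(1,-1):
    pts=np.array([[s*.035,e*.023,.0172-.004] for e in(-1,1)])
    print(s,w2p(pts@Rt.T+p,C))
q=.5024,.0215
for sx in(1,-1):
  for sy in(1,-1):
    a=np.radians(4.9);v=[q[0]+sx*.037*np.cos(a)-sy*.027*np.sin(a),q[1]+sx*.037*np.sin(a)+sy*.027*np.cos(a),.013];print(w2p(v,C))
E
```

```text
21.1667 [0.50156669 0.02233069 0.15708008] [-4.38306601e-02  9.99038883e-01  7.98214276e-05 -4.20518481e-04] 0.18117594482320978 [-0.79068578  0.34661189 -1.24607957]
1 [[206.1762166  177.65848832]
 [299.47076051 177.95270964]]
-1 [[211.24226266 299.01496453]
 [293.71030324 299.24934856]]
[[280.41501173 216.69337743]]
[[223.0945498 216.4067529]]
[[282.98801423 137.8528562 ]]
[[221.19071928 137.51879261]]
```

View pics/w11.png

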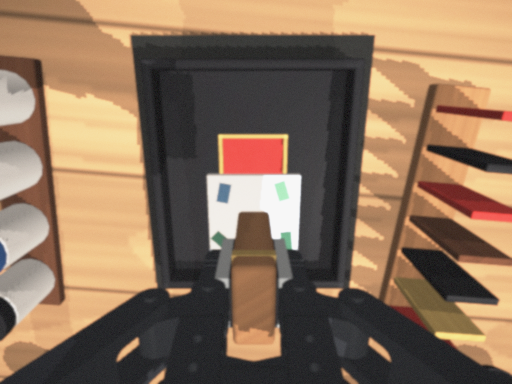

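```bash
python3 - <<'E'
from h import *
im=cv2.imread('pics/w11.png')
cv2.imwrite('pics/w11c.png',cv2.resize(im[125:265,195:315],None,fx=4.2,fy=4.2,interpolation=cv2.INTER_CUBIC))
b,g,r=[im[...,i].astype(int) for i in range(3)]
for row in(142,150,158,166): print(row,[(c,int(b[row,c]),int(g[row,c]),int(r[row,c])) for c in list(range(214,226))])
for row in(142,150,158,166): print(row,[(c,int(b[row,c]),int(g[row,c]),int(r[row,c])) for c in list(range(281,293))])
for col in(230,253,276): print(col,[(c,int(b[c,col]),int(g[c,col]),int(r[c,col])) for c in list(range(130,142))+list(range(171,180))])
E
```

```text
142 [(214, 63, 60, 62), (215, 60, 59, 60), (216, 65, 68, 72), (217, 70, 92, 110), (218, 94, 153, 187), (219, 122, 205, 236), (220, 128, 216, 242), (221, 121, 201, 240), (222, 104, 159, 237), (223, 83, 108, 238), (224, 81, 88, 241), (225, 81, 86, 242)]
150 [(214, 61, 61, 60), (215, 60, 59, 59), (216, 60, 61, 63), (217, 67, 82, 95), (218, 90, 136, 162), (219, 113, 185, 223), (220, 128, 213, 240), (221, 126, 210, 240), (222, 110, 173, 237), (223, 88, 122, 239), (224, 75, 87, 240), (225, 81, 89, 241)]
158 [(214, 61, 60, 59), (215, 58, 56, 55), (216, 59, 59, 62), (217, 58, 69, 79), (218, 82, 118, 140), (219, 106, 172, 209), (220, 127, 212, 239), (221, 132, 218, 243), (222, 118, 194, 241), (223, 92, 137, 237), (224, 83, 94, 240), (225, 81, 87, 242)]
166 [(214, 61, 60, 58), (215, 62, 60, 60), (216, 57, 57, 58), (217, 60, 65, 71), (218, 76, 102, 120), (219, 101, 159, 196), (220, 123, 206, 236), (221, 131, 217, 243), (222, 119, 199, 241), (223, 98, 147, 238), (224, 81, 100, 239), (225, 81, 87, 242)]
142 [(281, 64, 71, 208), (282, 66, 92, 187), (283, 95, 152, 214), (284, 119, 201, 236), (285, 
[... 1542 characters left out ...]
(139, 86, 104, 243), (140, 84, 90, 243), (141, 80, 86, 242), (171, 83, 88, 242), (172, 88, 94, 239), (173, 113, 120, 226), (174, 149, 157, 202), (175, 192, 201, 214), (176, 221, 228, 234), (177, 230, 236, 240), (178, 232, 237, 241), (179, 232, 238, 241)]
276 [(130, 63, 63, 63), (131, 64, 64, 62), (132, 65, 67, 70), (133, 72, 92, 107), (134, 99, 152, 186), (135, 125, 207, 236), (136, 134, 220, 244), (137, 127, 208, 244), (138, 104, 156, 244), (139, 89, 110, 244), (140, 81, 89, 243), (141, 79, 86, 243), (171, 80, 86, 242), (172, 90, 96, 240), (173, 117, 123, 227), (174, 174, 176, 214), (175, 237, 237, 237), (176, 247, 247, 247), (177, 247, 247, 247), (178, 247, 247, 247), (179, 247, 247, 247)]
```

View pics/w11c.png

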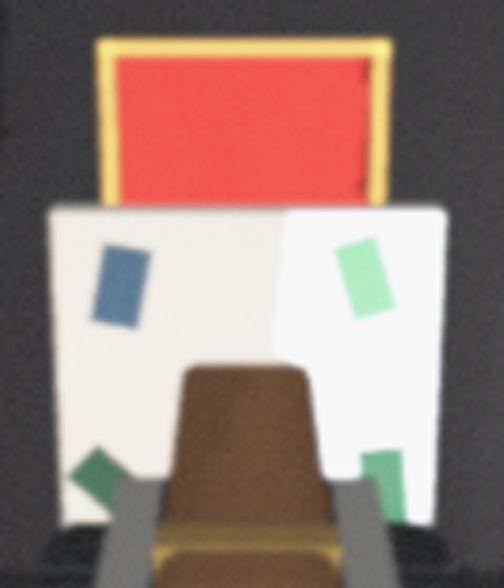

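Plate edge and brass outline are parallel. I'm descending partway, to about 25 mm above the floor, to check alignment.

Emit:
arm_command:
  slide:
    - [-1.2,-1.1,3]
    - [0,0,8]
    - [0,0,15]
    - [0,0,18]
    - [0,0,18]
    - [0,0,16]
    - [0,0,12]
    - [0,0,7]
    - [0,0,3]
    - [0,0,0]
  turn: [0,0,0,0,0,0,0,0,0,0]
  grip: [0.95,0.95,0.95,0.95,0.95,0.95,0.95,0.95,0.95,0.95]

```text
clock: 22.05
position: [0.5028, 0.0202, 0.057]
ee_rot: [-0.044, 0.999, -0.0, -0.0]
ft_force: [-0.2, -0.0, -0.3]
grip_width: 0.182
```

```bash
cat > v.py <<'E'
from h import *
import sys
n=sys.argv[1]
o=manip.get_obs(); p=o['position'];print(o['clock'],p,o['ee_rot'],o['grip_width'],o['ft_force'])
im=manip.camera('wrist'); C=cam('wrist')
cv2.imwrite(f'pics/w{n}.png',cv2.resize(im[120:280,180:330],None,fx=3.7,fy=3.7,interpolation=cv2.INTER_CUBIC))
q=.5024,.0218;a=np.radians(4.9)
def rect(c,hx,hy,z,a): 
    A=R.from_euler('z',a).as_matrix(); return w2p(np.array([[sx*hx,sy*hy,0] for sx,sy in((-1,-1),(-1,1),(1,1),(1,-1))])@A.T+[c[0],c[1],z],C)
print('brass outer?',np.round(rect(q,.0385,.0285,.013,a),1).tolist())
print('plate top',np.round(rect(q,.035,.023,p[2]-.0132,a),1).tolist())
print('plate bot',np.round(rect(q,.035,.023,p[2]-.0172,a),1).tolist())
s=manip.camera('scene'); t=manip.camera('top')
print('topz');cv2.imwrite(f'pics/s{n}.png',cv2.resize(s[150:240,230:340],None,fx=5,fy=5,interpolation=cv2.INTER_CUBIC))
cv2.imwrite(f'pics/t{n}.png',cv2.resize(t[150:245,190:270],None,fx=5,fy=5,interpolation=cv2.INTER_CUBIC))
E
python3 v.py 12
```

```text
22.05 [0.50284354 0.02018411 0.05697925] [-4.40343788e-02  9.99029889e-01 -1.20236794e-04 -4.90076198e-04] 0.18186810859489136 [-0.24982606 -0.04152626 -0.31617225]
brass outer? [[206.4, 156.7], [304.6, 157.0], [298.6, 273.5], [211.2, 273.2]]
plate top [[209.3, 176.0], [302.4, 176.3], [296.3, 297.6], [214.0, 297.4]]
plate bot [[210.3, 174.0], [301.3, 174.3], [295.4, 293.3], [214.8, 293.1]]
topz
```

View pics/w12.png

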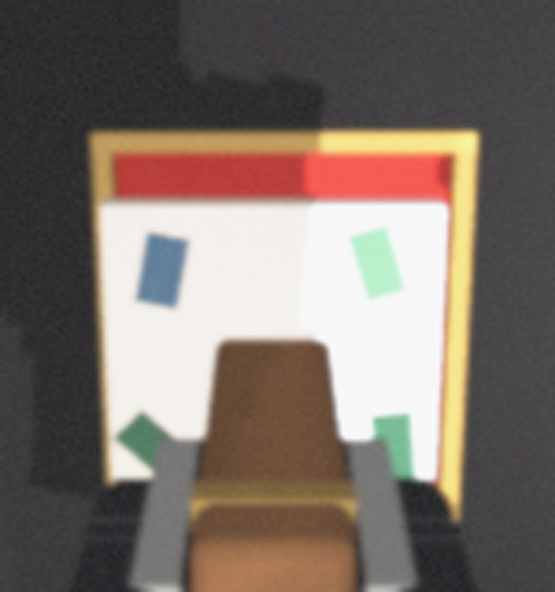

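View pics/s12.png

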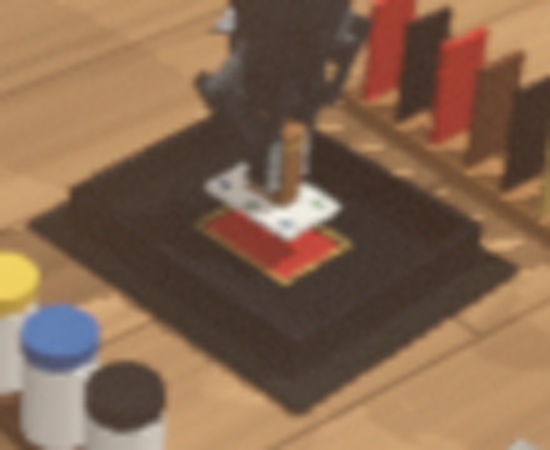

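Emit:
arm_command:
  slide:
    - [-0.9,1.4,2]
    - [0,0,4]
    - [0,0,4]
    - [0,0,2]
    - [0,0,0]
    - [0,0,0]
  turn: [0,0,0,0,0,0]
  grip: [0.95,0.95,0.95,0.95,0.95,0.95]

```text
clock: 22.7
position: [0.5038, 0.0217, 0.0454]
ee_rot: [-0.044, 0.999, -0.0, -0.0]
ft_force: [-0.2, -0.5, -0.9]
grip_width: 0.183
```

```bash
python3 v.py 13
```

```text
22.7 [0.50378789 0.02165794 0.04538256] [-4.38653222e-02  9.99037425e-01 -4.25212686e-05 -2.35239230e-04] 0.18325852796279543 [-0.1667271  -0.52882907 -0.92533764]
brass outer? [[200.8, 159.6], [305.4, 159.9], [299.0, 282.9], [206.5, 282.6]]
plate top [[206.3, 174.7], [299.8, 175.0], [294.0, 296.9], [211.4, 296.6]]
plate bot [[207.4, 172.7], [298.7, 173.0], [293.2, 292.6], [212.3, 292.4]]
topz
```

View pics/w13.png

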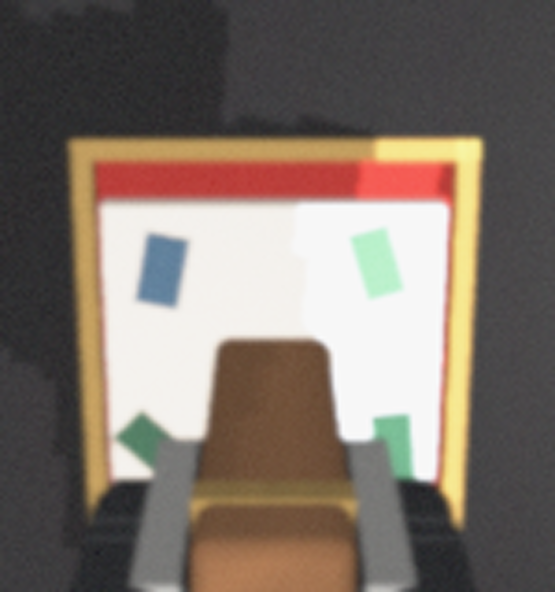

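View pics/s13.png

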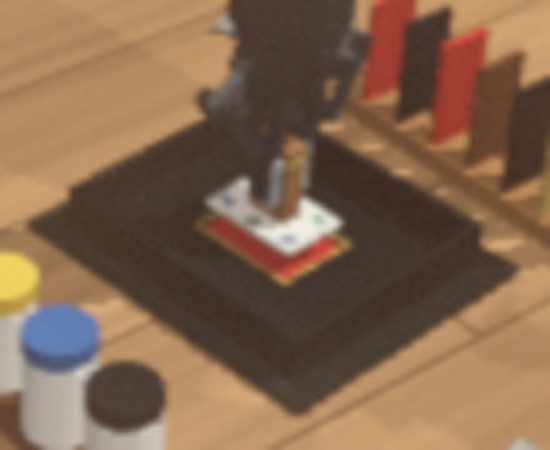

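```bash
python3 - <<'E'
from h import *
C=cam('scene');A=R.from_euler('z',np.radians(4.9)).as_matrix();q=[.5030,.0218,0]
f=lambda hx,hy,z:np.round((w2p(np.array([[a*hx,b*hy,z] for a,b in((-1,-1),(-1,1),(1,1),(1,-1))])@A.T+q,C)-[230,150])*5+2,0).tolist()
print('brass',f(.0405,.0305,.013))
for u in(.024,.028,.032): print(u,'bot',f(.035,.023,u),'top',f(.035,.023,u+.004))
E
```

```text
brass [[195.0, 225.0], [263.0, 188.0], [355.0, 246.0], [287.0, 286.0]]
0.024 bot [[210.0, 210.0], [262.0, 183.0], [342.0, 232.0], [290.0, 262.0]] top [[211.0, 205.0], [262.0, 178.0], [342.0, 227.0], [291.0, 257.0]]
0.028 bot [[211.0, 205.0], [262.0, 178.0], [342.0, 227.0], [291.0, 257.0]] top [[211.0, 200.0], [262.0, 172.0], [343.0, 222.0], [291.0, 252.0]]
0.032 bot [[211.0, 200.0], [262.0, 172.0], [343.0, 222.0], [291.0, 252.0]] top [[211.0, 195.0], [263.0, 167.0], [343.0, 217.0], [292.0, 246.0]]
```

Centred in y to within ~0.5 mm, and the scene view agrees with an underside at 28 mm. Lowering the last 5 mm.

Emit:
arm_command:
  slide:
    - [0,0,1.5]
    - [0,0,2]
    - [0,0,1.5]
    - [0,0,0]
    - [0,0,0]
    - [0,0,0]
  turn: [0,0,0,0,0,0]
  grip: [0.95,0.95,0.95,0.95,0.95,0.95]

```text
clock: 23.35
position: [0.504, 0.0217, 0.0406]
ee_rot: [-0.044, 0.999, 0.0, 0.0]
ft_force: [-0.6, 0.4, -2.0]
grip_width: 0.179
```

```bash
python3 v.py 14; python3 -c "
from h import *
cv2.imwrite('pics/sf.png',manip.camera('scene'))"
```

```text
23.35 [0.50396941 0.02173365 0.04059354] [-4.38717784e-02  9.99037170e-01  2.88023969e-05  7.00467730e-06] 0.17854168265712483 [-0.58164763  0.39766296 -2.03027728]
brass outer? [[199.3, 161.4], [306.8, 161.8], [300.0, 287.4], [205.3, 287.2]]
plate top [[206.2, 174.7], [299.8, 174.9], [294.0, 296.9], [211.3, 296.7]]
plate bot [[207.3, 172.7], [298.7, 172.9], [293.1, 292.7], [212.1, 292.4]]
topz
```

View pics/w14.png

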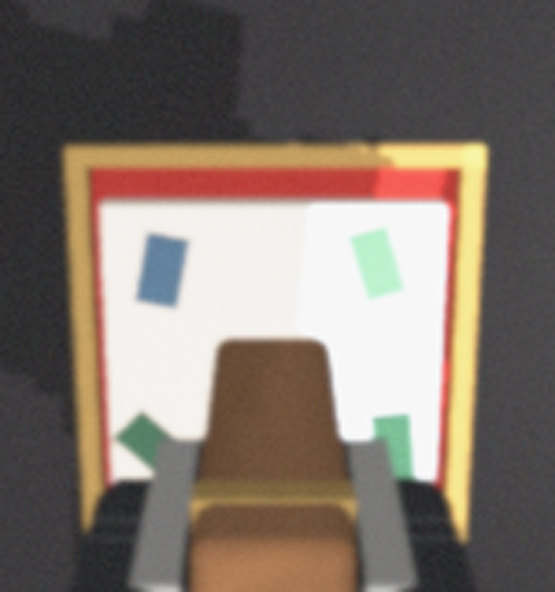

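View pics/s14.png

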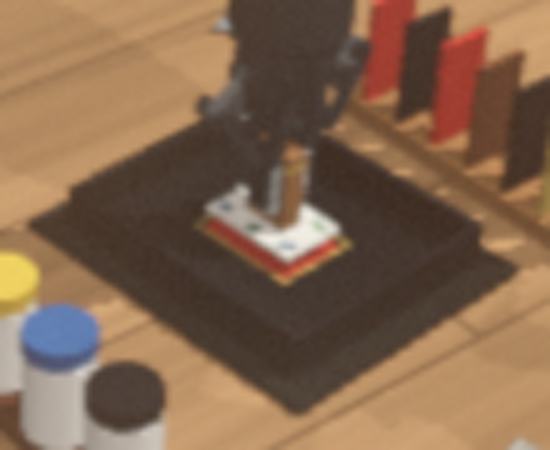

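View pics/sf.png

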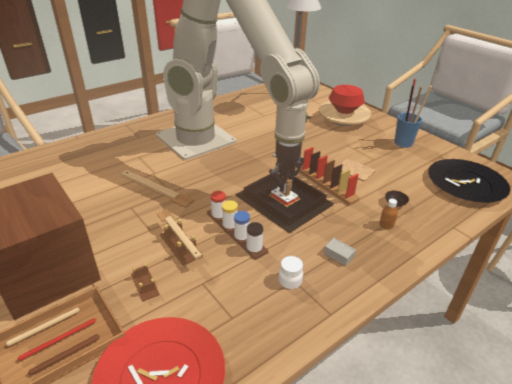

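```bash
python3 -c "
from workcell import manip
print(manip.hand_in())"
```

```text
the job is handed in; nothing more can be done
None
```

The spatula is in the rest and the inlay is held over the recess. I handed the job in at about 23.5 s of the 64 s, still holding the inlay; no verdict was reported.

- **Spatula:** I took the smaller wooden spatula off the tray, laid it across both saddles of the 140 mm rest between the lugs, and let go. The wrist fit afterwards put it at (0.491, -0.341), yaw 177°, within about 1 mm of the rest's centre.
- **Inlay:** I gripped it by its handle and carried it over the sample rack with its underside at about 140 mm (the rack is 94 mm high).
    - **Height:** the underside is about 10 mm above the tray's floor surface by the arm's reading. I checked it against the scene view at the stop 5 mm higher, and they agreed.
    - **Alignment:** the wrist view shows it centred over the recess to about 1 mm, with its edges parallel to the brass outline.
    - **Contact:** I saw no force that would suggest it touched the tray or board.
- **Surroundings:** in the last picture the racks, dish, bottle, jar and block looked undisturbed. I judged this by eye only.

**Disagreements:**
- The cameras differed by 1–2 mm on absolute position, so I centred the inlay relative to the recess in the wrist picture.
- One blurred plate corner in the scene view was about 2 mm from where I expected it.

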